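# Put the whetstone away under the keeper's sprung cover

### The arm

A 6-joint arm with a two-finger parallel gripper is mounted at the origin on the work surface. World frame = base frame: x ahead of the robot, y to its left, z up, the work surface at z = 0. Lengths are in m, angles in degrees, forces in N, time in s.
With the tool pointing down it reaches from about 0.225 to 0.875 m from the base axis. Payload 3.4 kg.
Tool frame: the origin (TCP) lies midway between the tips of the shut fingers; the grasp point (between the pads) lies 19 mm behind it; z points along the fingers, y is the direction in which the jaws open and shut (so a half turn about z gives the same grasp; the last joint's range is limited). The gripper opens to 85 mm and grips with 20 to 120 N. Pads are 22 mm wide; open, the fingers measure 114 mm over their backs; the gripper's body (76 mm by 85 mm) begins 54 mm behind the grasp point. The pads swing forward as they close: fully open they stand 13 mm farther back than shut.
Start: joints at [69.156, 15.808, 86.224, -0, 77.962, -6.933], TCP at [0.138, 0.558, 0.231] pointing down, gripper open.
Joint ranges: [-165.64, 165.64], [-43.16, 119.46], [12.63, 154.43], [-67.54, 247.53], [6.08, 155.33], [-154.97, 154.97]. Speed limits (degrees/s): [147.25, 147.25, 180, 180, 180, 180].

### API

Orientations are given as a 3x3 rotation matrix whose columns are the frame's x, y, z axes.
In Python, from workcell import manip, claw, monitor, viewer, job gives the robot as it stands. Calls block until the motion is done:
- manip.movep(position, orientation): joint-space move of the TCP to a pose.
- manip.move_l(position, rate=0.15, orientation=None): straight line of the TCP; orientation=None keeps the orientation; rate is the mean speed in m/s.
- manip.move_joints(angles): joint-space move.
- claw.ungrasp() and claw.clamp(f_grip=None): open the fingers fully, or close them until they stop; f_grip is the grip in N (None keeps the last).
- manip.sleep(seconds).
- manip.inverse_kinematics(position, orientation): joint angles nearest the present ones, or None.
- monitor.state(): the state.
- viewer.read_camera(name): name is "scene" or "top" or "wrist"; returns the picture (420x560x3 uint8, red, green, blue); there is no depth.
- viewer.calibration(name): a dict with "fx", "fy", "cx", "cy" (pixels), "world_to_cam" (4x4, takes a point from world to camera coordinates); the wrist camera has in their place "T_tool_cam" (4x4, takes a point from camera to tool coordinates, whose origin is the TCP and whose axes are the flange's). Camera axes: x right, y down, z forward; pixel columns grow to the right and rows downward; lengths in m; the calibration is good to about 2 mm. The wrist camera is an equidistant fisheye: a pixel r from the principal point sees the ray r / f radians off the axis. A picture is of the moment at which its call begins: read the wrist's pose just before it. calibration takes no time and is no camera call.
A pose or a line that the arm cannot do raises manip.IKError and nothing moves.
- job.hand_in(): hands the job in, once; it reports no verdict.
The state is a dict: "clock": time; "joints": joint angles; "joint_vel": joint speeds; "tau": joint torques, N m; "position": TCP position; "tcp_rot": TCP orientation; "wrist_force": force on the tool from outside, world axes, zero at the start; "ft_torque": the same for the moment, N m; "gripper_width": opening from 0.0 (shut) to 1.0 (fully open).
Only numpy, scipy, OpenCV 4.12 (cv2) and the standard library are available. Lean on these libraries where they do the work, as an engineer would, in place of code of your own. Each camera call takes 0.05 s, during which the arm holds its last target.

### The job

Put the small whetstone away in its wooden keeper: with one fingertip press down the keeper's long steel thumb plate and keep it down so that the sprung cover stays open, and with the other fingertip push the stone along the trough and under the cover until it is fully home against the end stop. Then draw the finger back out and let go of the thumb plate so that the cover springs shut over the stone. Only push the stone, do not grip or lift it, and leave everything else on the bench where it is.

Things in the scene. Friction and masses are not known exactly. Their poses are not given: they have to be found in the camera images.
- keeper: wooden trough, fixed to the bench. Origin: on the bench, under the trough's centre line, at the entry of the covered part; x along the trough in the pushing direction (roughly away from the robot), y left, z up. Floor 6 mm above the bench; walls 32 mm apart inside, 54 mm outside, tops 18 mm above the bench. Open part x = -150 to 0 mm, covered part 0 to 70 mm
- end_stop (a point): middle of the end stop's face, at keeper x = +70 mm, y = 0, z = 17 mm (its top is 30 mm above the bench). The stone's front end must come against it. The wall of the covered part on the -y side is also 30 mm high
- whetstone: the stone to put away: a plain grey bar 60 x 26 x 22 mm, 40 to 90 g, lying lengthwise in the open part of the trough with 2 to 3 mm play to each wall; its top is 28 mm above the bench. Origin: centre of its underside; x along its length. Fully home, its origin is at keeper x = +40 mm
- cover_hinge (a joint): hinge of the sprung cover, rad: 0 shut, 1.5 open (hard stop). The cover is one rigid piece with the thumb plate, like a rocker on the pin: pressing the thumb plate down swings the cover's free (-y) edge up and over towards +y. The spring shuts it by itself, with 0.1 N m when shut and 0.2 N m when open. It must be near 1.2 or more for a finger to pass beside it
- cover: the sprung steel cover with its thumb plate, one rigid rocker on the pin. Origin on the pin, over the entry (keeper x = 0, y = +30, z = 32 mm); shut, its axes are the keeper's; opening turns it about -x
- cover_edge (a point): middle of the steel cover's free edge. Shut, the 3 mm plate spans keeper x = 0 to 72, y = -14 to +28 mm, underside 30.5 mm above the bench. At 1.2 rad it stands steeply: this edge is about 73 mm above the bench at y = +14 mm, between the two fingers, below the gripper's body
- cover_lip (a point): lower edge of the cover's down-turned front lip, which bars the entry when shut: keeper x = 0 to 3, y = -6 to +14 mm, down to 20.5 mm above the bench. At 1.2 rad it reaches to keeper y = +8 mm, so a pushing finger must keep below that y. It comes down again on release, so the finger must first be drawn back out to x below 0
- pin (a point): the hinge pin, at keeper x = 0, y = +30, z = 32 mm; it runs parallel to the trough, between 38 mm high steel brackets 4 mm thick at keeper x = -147 and +80 mm
- thumb_plate (a point): the thumb plate: steel plate 200 x 56 x 3 mm on the +y side of the pin, 6 to 62 mm from it, over keeper x = -140 to +60 mm. With the cover shut it slopes up and outward at 0.925 rad, far edge 82 mm above the bench; it turns down by the cover's joint value. The point is the middle of its top face. Holding 1.3 rad takes 8 N pressed 25 mm from the pin; a fingertip can slide along it
- big_stone: a larger two-layer bench stone, 100 x 40 x 25 mm, lying flat on the bench on the -y side of the keeper; origin at the centre of its underside. Bystander
- tin: a low round plain tin, 60 mm across, 45 mm high, on the -y side of the keeper; origin centre of underside. Bystander
- screwdriver: a wooden-handled screwdriver lying on the bench on the +y side of the keeper; origin centre of underside. Bystander
- wrench: a steel wrench lying on the bench; origin centre of underside. Bystander
- tape: a grey roll core, ring 100 mm across and 45 mm high, lying flat; origin centre of underside. Bystander
- jar: an amber glass jar with steel lid, 72 mm across, 100 mm high; origin centre of underside. Bystander
- mug: a white mug, 80 mm across, 90 mm high; origin centre of underside. Bystander
Mind the look-alikes: they are no part of the job. What is shaped like the whetstone but black or blue is not meant.

How it is judged (in metres and radians):
On the way, in this order (a step that is already met when the one before it is completed fails the run):
1. a finger presses the thumb plate and holds the cover open while the stone is still outside (value of joint cover_hinge above 0.8 rad and contact force between the fingers and cover above 0.3 N and x of whetstone in the frame of keeper below -0.02 m), for 0.1 s.
2. with the finger still holding the cover open, the stone is pushed more than halfway under it (value of joint cover_hinge above 0.8 rad and contact force between the fingers and cover above 0.3 N and x of whetstone in the frame of keeper above 0.01 m), for 0.05 s.
At the end, for the whole second after the job is handed in: The stone lies flat in the covered part of the trough, within 6 mm of the end stop, at rest, and the cover is shut (below 0.05 rad) over it (x of whetstone in the frame of keeper between 0.034 and 0.043 m and y of whetstone in the frame of keeper between -0.006 and 0.006 m and z of whetstone in the frame of keeper below 0.009 m and value of joint cover_hinge below 0.05 rad and linear speed of whetstone below 0.01 m/s); the robot touches nothing.
It fails at once if the stone is lifted off the trough's floor (more than 8 mm) (z of whetstone in the frame of keeper above 0.014 m).
It fails at once if the stone is tipped (angle between whetstone's own z axis and vertical above 0.3 rad).
It fails at once if anything else on the bench is displaced by more than 20 mm (distance of any of big_stone, tin, screwdriver, wrench, tape, jar, mug from where it was at the start of the episode above 0.02 m).
It also fails if it takes over 38 s, if anything falls off the work surface, if the arm or the gripper's body presses on something with over 40 N, if the wrist force passes 120 N, or if a joint passes its speed limit or range.

## Working session

There is one attempt and no reset: what is moved stays moved. The work goes in short steps, each a Python script; the robot and the scene stay as the last script left them, time stands still between calls to the robot, and variables do not carry over. Pictures are saved under pics/ and viewed, and the job is handed in when it is done.

```bash
ls; mkdir -p pics; python3 - <<'E'
from workcell import manip, claw, monitor, viewer, job
import cv2
s=monitor.state(); print(s)
for n in("scene","top","wrist"):
    im=viewer.read_camera(n); cv2.imwrite(f"pics/{n}0.png",im[:,:,::-1]); print(n,viewer.calibration(n))
E
```

```text
pics
{'clock': 0.0, 'joints': array([ 6.91544055e+01,  1.58501397e+01,  8.62943578e+01,  6.73078353e-04,
        7.79625309e+01, -6.93263229e+00]), 'joint_vel': array([ 0.07668054,  0.01729449, -0.00252464,  0.03835573, -0.02020804,
       -0.09360424]), 'tau': array([ 2.43569288e-03, -4.16779697e+01, -2.45802552e+01,  3.39888466e-04,
        1.09830784e-02,  3.29023158e-05]), 'position': array([0.13807096, 0.55764222, 0.23042065]), 'tcp_rot': array([[-9.70661438e-01,  2.40449407e-01, -6.75465542e-04],
       [ 2.40450239e-01,  9.70659904e-01, -1.74163555e-03],
       [ 2.36872084e-04, -1.85295432e-03, -9.99998255e-01]]), 'wrist_force': array([-0.16042609,  0.22635453,  0.00940145]), 'ft_torque': array([ 0.03898455, -0.01342321,  0.0367493 ]), 'gripper_width': 0.9981082654155651}
scene {'fx': 446.82598974946274, 'fy': 446.82598974946274, 'cx': 277.935428681022, 'cy': 216.07779551693307, 'world_to_cam': array([[ 0.83816508,  0.54520032, -0.01535954, -0.45819192],
       [ 0.31578692, -0.50805168, -0.80135018, -0.12638512],
       [-0.44469981,  0.6668134 , -0.59799831,  1.44914337],
 
[... 294 characters left out ...]
,  1.10250623e-03, -1.38142229e-01,
         5.50198813e-01],
       [ 1.38084795e-01, -2.20147310e-02, -9.90175712e-01,
         1.58524069e+00],
       [ 0.00000000e+00,  0.00000000e+00,  0.00000000e+00,
         1.00000000e+00]])}
wrist {'fx': 325.19226210127806, 'fy': 325.19226210127806, 'cx': 284.69200703192803, 'cy': 211.19351024915863, 'T_tool_cam': array([[ 5.29872176e-04, -9.46088003e-01, -3.23909262e-01,
         8.33809616e-02],
       [ 9.99999108e-01,  8.98375382e-04, -9.88148549e-04,
         9.20562085e-05],
       [ 1.22586759e-03, -3.23908450e-01,  9.46087635e-01,
        -1.43488643e-01],
       [ 0.00000000e+00,  0.00000000e+00,  0.00000000e+00,
         1.00000000e+00]])}
```

View pics/scene0.png

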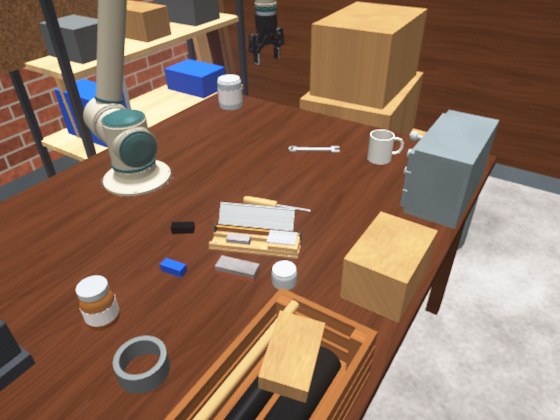

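View pics/top0.png

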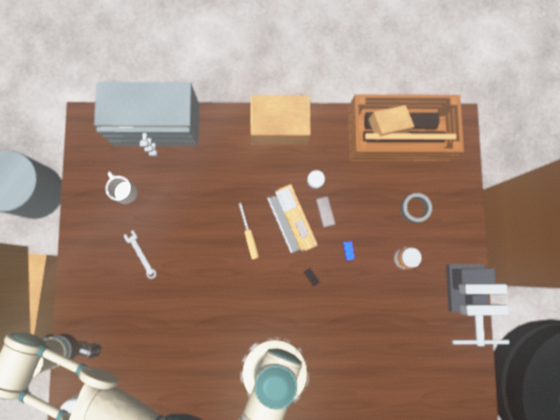

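View pics/wrist0.png

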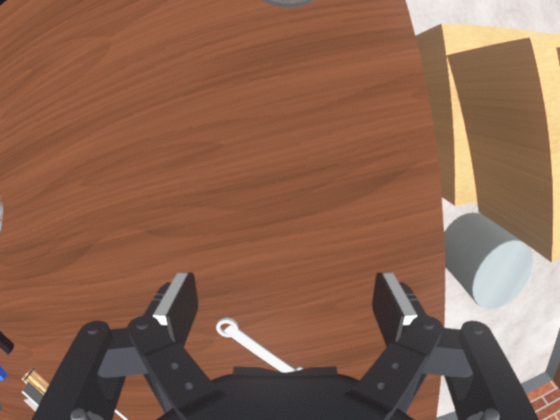

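```bash
python3 - <<'E'
import cv2
im=cv2.imread("pics/top0.png"); c=im[165:295,225:365]; cv2.imwrite("pics/topc.png",cv2.resize(c,None,fx=5,fy=4.6 and 5,interpolation=cv2.INTER_CUBIC)[:600])
im=cv2.imread("pics/scene0.png"); c=im[185:295,150:320]; cv2.imwrite("pics/scenec.png",cv2.resize(c,None,fx=4.7,fy=4.7,interpolation=cv2.INTER_CUBIC))
E
cat > h.py <<'E'
import numpy as np, cv2
from workcell import manip, claw, monitor, viewer, job
def ray_fixed(cal,u,v):
    M=cal["world_to_cam"];R=M[:3,:3];t=M[:3,3]
    d=R.T@np.array([(u-cal["cx"])/cal["fx"],(v-cal["cy"])/cal["fy"],1.]); return -R.T@t,d/np.linalg.norm(d)
def ray_wrist(cal,p,R,u,v):
    a=np.array([u-cal["cx"],v-cal["cy"]]);r=np.hypot(*a);th=r/cal["fx"]
    d=np.array([*(np.sin(th)*a/max(r,1e-9)),np.cos(th)])
    T=cal["T_tool_cam"]; return p+R@T[:3,3],R@(T[:3,:3]@d)
def onz(o,d,z): return o+d*(z-o[2])/d[2]
E
python3 - <<'E'
from h import *
c=viewer.calibration("top")
for n,(u,v),z in [("stone",(301,227),.028),("far",(287,187),.03),("near",(308,249),.01),("tin",(316,179),.045),("big",(326,211),.025),("sdr",(252,245),.02)]:
    print(n,onz(*ray_fixed(c,u,v),z))
E
```

```text
stone [ 0.48920679 -0.09184182  0.028     ]
far [ 0.62922964 -0.04434973  0.03      ]
near [ 0.41429272 -0.11662335  0.01      ]
tin [ 0.65461032 -0.1445592   0.045     ]
big [ 0.54526682 -0.17980093  0.025     ]
sdr [0.42807309 0.07726923 0.02      ]
```

View pics/topc.png

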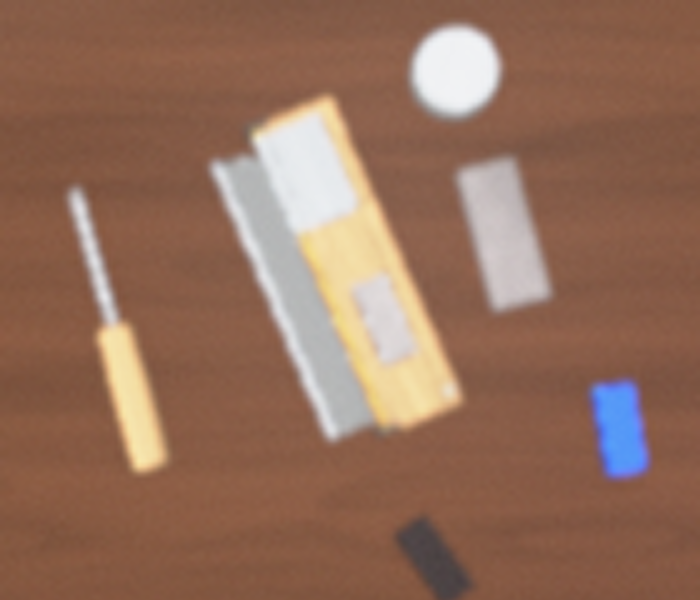

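View pics/scenec.png

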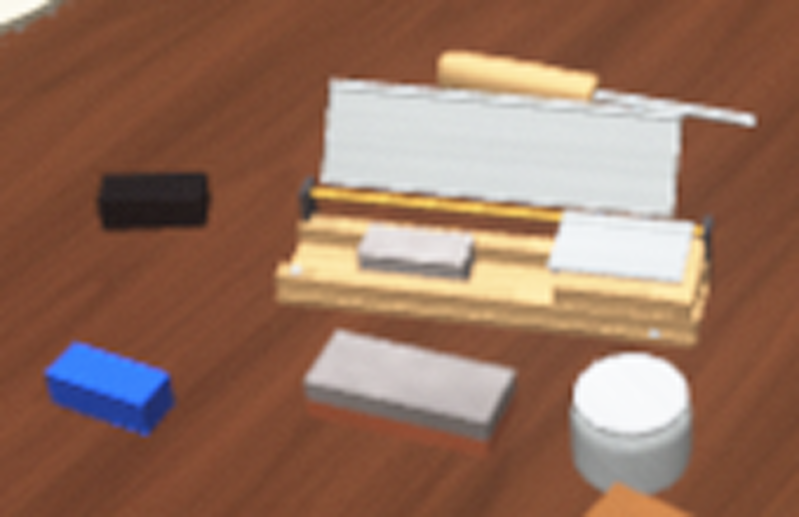

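```bash
python3 - <<'E'
from h import *
a=np.radians(82.7)
y=np.array([np.cos(a),np.sin(a),0]);z=np.array([0,0,-1.]);R=np.c_[np.cross(y,z),y,z]
print(R)
manip.movep([.58,-.08,.24],R); manip.sleep(.3)
for i,p in enumerate([None,[.60,-.03,.24]]):
    if p: manip.move_l(p,.15); manip.sleep(.3)
    s=monitor.state(); im=viewer.read_camera("wrist"); cv2.imwrite(f"pics/w{i}.png",im[:,:,::-1])
    np.savez(f"w{i}.npz",p=s["position"],R=s["tcp_rot"]); print(s["clock"],s["position"],s["joints"],s["wrist_force"])
E
```

```text
[[-0.99189444  0.12706461  0.        ]
 [ 0.12706461  0.99189444  0.        ]
 [ 0.          0.         -1.        ]]
3.1833 [ 0.58004427 -0.07962524  0.2400181 ] [-1.46247401e+01  1.64515450e+01  8.40589384e+01  1.33440586e-03
  7.94887574e+01 -9.73596687e+01] [-0.22206563  1.31163714 -0.89174423]
4.0417 [ 0.59977374 -0.030712    0.24007845] [-9.55909320e+00  1.77618449e+01  8.21389412e+01 -1.34499027e-02
  8.00983130e+01 -9.22019034e+01] [0.03787846 0.33040711 0.12525283]
```

View pics/w0.png

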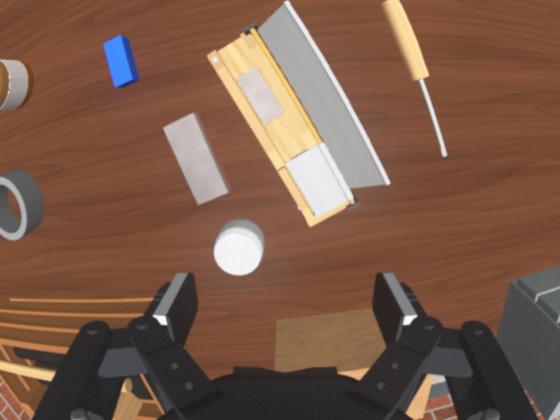

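View pics/w1.png

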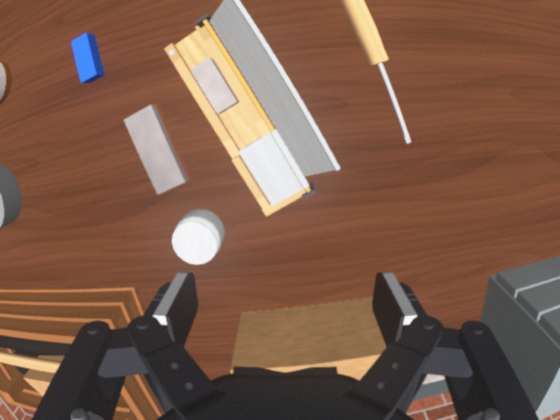

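```bash
python3 - <<'E'
import cv2
im=cv2.imread("pics/w0.png")
for n,(x0,y0) in {"a":(200,0),"b":(260,120)}.items():
    c=cv2.resize(im[y0:y0+115,x0:x0+150],None,fx=5,fy=5,interpolation=cv2.INTER_CUBIC)
    for k in range(0,150,25): cv2.putText(c,str(x0+k),(k*5,10),0,.4,(0,255,255),1); cv2.line(c,(k*5,0),(k*5,575),(0,255,255),1)
    for k in range(0,115,25): cv2.putText(c,str(y0+k),(0,k*5+10),0,.4,(0,255,255),1); cv2.line(c,(0,k*5),(750,k*5),(0,255,255),1)
    cv2.imwrite(f"pics/w0{n}.png",c)
E
```

```text
(no output)
```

View pics/w0a.png

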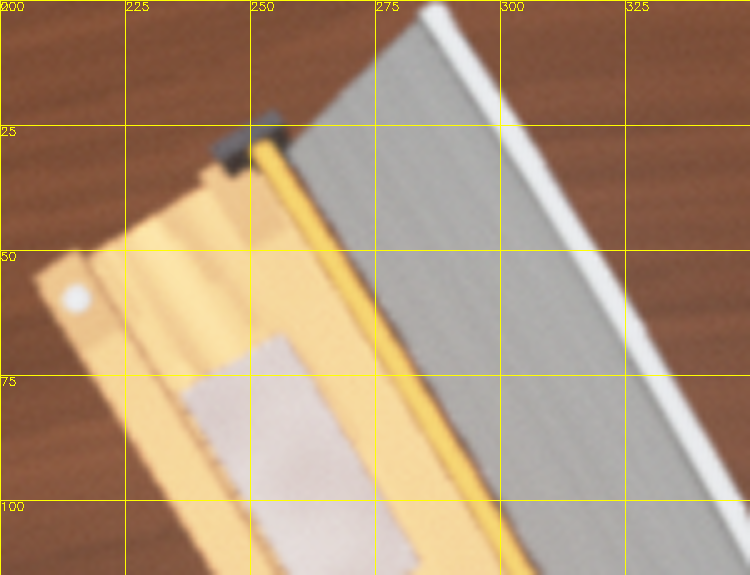

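View pics/w0b.png

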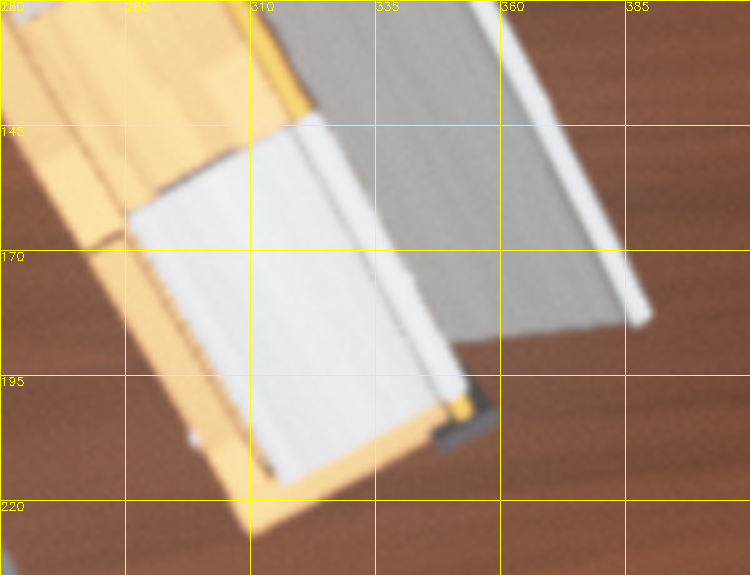

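```bash
python3 - <<'E'
from h import *
from scipy.optimize import least_squares
d=np.load("w0.npz");cal=viewer.calibration("wrist")
P=[((207,55),(-150,-27,18)),((216.5,50),(-150,-16,18)),((277,170),(0,-27,30)),((286,163),(0,-14,33.5)),((317,217),(72,-14,33.5)),((389.5,183),(60,67.3,81.5)),((287,1),(-140,67.3,81.5))]
def W(px,z): return onz(*ray_wrist(cal,d["p"],d["R"],*px),z)
pts=[(W(px,k[2]/1e3)[:2],np.array(k[:2])/1e3) for px,k in P]
def rot(a): return np.array([[np.cos(a),-np.sin(a)],[np.sin(a),np.cos(a)]])
f=lambda q: np.concatenate([w-q[:2]-rot(q[2])@k for w,k in pts])
r=least_squares(f,[.55,-.07,.4],loss="soft_l1",f_scale=.002); q=r.x
print(q,np.degrees(q[2])); 
for w,k in pts: print(k*1e3,((rot(q[2]).T@(w-q[:2]))-k)*1e3)
np.save("keeper.npy",q)
K=lambda w: rot(q[2]).T@(w[:2]-q[:2])*1e3
for n,px,z in [("s rear+",(256,66.4),28),("s rear-",(236.4,78),28),("s front+",(284,112),28),("tin",(238,256),45),("big",(196,158),25),("sd handle",(408,40),20),("sd tip",(444,155),5),("sd hand end",(427,76),15)]: print(n,K(W(px,z/1e3)))
ct=viewer.calibration("top")
for n,px,z in [("top stone",(301.3,229),28),("top near",(225+463/5,165+403/5),18),("top far",(225+335/5,165+97/5),30)]: print(n,K(onz(*ray_fixed(ct,*px),z/1e3)))
E
```

```text
[ 0.55570069 -0.0627219   0.40495561] 23.20224715612575
[-150.  -27.] [-0.89184722 -1.01156318]
[-150.  -16.] [ 0.26590538 -0.03324424]
[  0. -27.] [ 2.1090361  -0.37051073]
[  0. -14.] [-0.21068949 -0.47088858]
[ 72. -14.] [-0.19287822 -1.40907253]
[60.  67.3] [-0.12509575  1.54120706]
[-140.    67.3] [-0.54650123  1.54154733]
s rear+ [-107.75757654   11.54045048]
s rear- [-108.03907279  -12.93095213]
s front+ [-49.13149183  11.74696645]
tin [  63.70246105 -117.08576009]
big [ -57.03755032 -100.070502  ]
sd handle [-55.77248896 179.55787952]
sd tip [ 92.74245216 163.99332132]
sd hand end [ -7.77404589 182.41433424]
top stone [-79.34079266   1.28220714]
top near [-153.79854968  -28.31343046]
top far [ 76.39116093 -31.83311196]
```

```bash
python3 - <<'E'
import cv2
im=cv2.imread("pics/w1.png"); 
c=cv2.resize(im[255:375,130:280],None,fx=5,fy=5,interpolation=cv2.INTER_CUBIC)
c=cv2.convertScaleAbs(c,alpha=2,beta=20)
for k in range(0,150,10): cv2.putText(c,str(130+k),(k*5,10),0,.35,(0,255,255),1); cv2.line(c,(k*5,0),(k*5,6),(0,255,255),1)
for k in range(0,120,10): cv2.putText(c,str(255+k),(0,k*5+10),0,.35,(0,255,255),1)
cv2.imwrite("pics/fing.png",c)
from h import *
cal=viewer.calibration("wrist")
for px in [(178,273),(195,273),(157,318),(153,317),(197,325),(170,345)]:
    for z in (-.013,-.03): print(px,z,np.round(onz(*ray_wrist(cal,np.zeros(3),np.eye(3),*px),z)*1e3,1))
E
```

```text
(178, 273) -0.013 [  7.4 -51.1 -13. ]
(178, 273) -0.03 [ 17.3 -44.4 -30. ]
(195, 273) -0.013 [  7.8 -42.4 -13. ]
(195, 273) -0.03 [ 17.6 -36.9 -30. ]
(157, 318) -0.013 [-21.3 -67.9 -13. ]
(157, 318) -0.03 [ -7.7 -59.  -30. ]
(153, 317) -0.013 [-20.9 -70.1 -13. ]
(153, 317) -0.03 [ -7.3 -61.  -30. ]
(197, 325) -0.013 [-24.  -45.7 -13. ]
(197, 325) -0.03 [-10.  -39.7 -30. ]
(170, 345) -0.013 [-40.4 -64.1 -13. ]
(170, 345) -0.03 [-24.3 -55.7 -30. ]
```

View pics/fing.png

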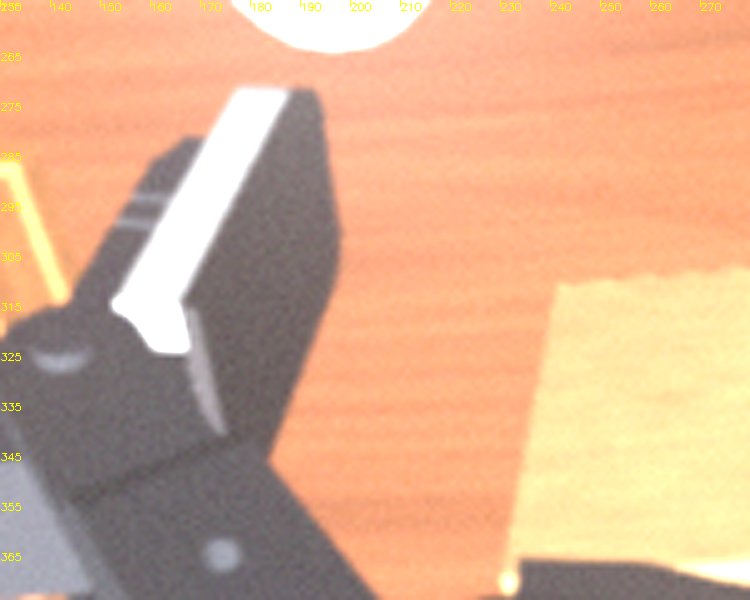

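```bash
cat >> h.py <<'E'
q=np.load("keeper.npy"); kap=q[2]
RK=np.array([[np.cos(kap),-np.sin(kap),0],[np.sin(kap),np.cos(kap),0],[0,0,1]])
psi=np.radians(30);tau=np.radians(2.5);C=.04675
yk=np.array([np.sin(psi)*np.cos(tau),np.cos(psi)*np.cos(tau),-np.sin(tau)])
xk=np.array([-np.cos(psi),np.sin(psi),0]); zk=np.cross(xk,yk)
RT=RK@np.c_[xk,yk,zk]
def tcp(px,py,pz):  # P fingertip in keeper mm -> TCP world
    k=np.array([px,py,pz])/1e3+C*yk+.013*zk
    return RK@k+np.array([q[0],q[1],0])
def snap(n,cams=("scene",)):
    for c in cams:
        im=viewer.read_camera(c); cv2.imwrite(f"pics/{n}_{c}.png",im[:,:,::-1])
def st(m=""):
    s=monitor.state(); f=RK.T@s["wrist_force"]
    print(m,"t",round(s["clock"],2),"Pk",np.round((RK.T@(s["position"]-[q[0],q[1],0])-C*yk-.013*zk)*1e3,1),"Fk",np.round(f,1)); return f
E
python3 - <<'E'
from h import *
print(RT)
for w in [(-126,-21,160),(-126,-21,105),(-126,1,19.5),(0,1,19.5)]: print(w,tcp(*w),manip.inverse_kinematics(tcp(*w),RT))
manip.movep(tcp(-126,-21,160),RT); st("A")
manip.move_l(tcp(-126,-21,100),.12); manip.sleep(.2); st("B")
snap("B",("scene","wrist"))
E
```

```text
[[-0.99297015  0.11825237 -0.00516301]
 [ 0.11836502  0.99202506 -0.04331275]
 [ 0.         -0.04361939 -0.99904822]]
(-126, -21, 160) [ 0.4536263  -0.08585053  0.14497317] [-17.40521108  10.03951352 107.41306433  -2.78029153  62.11484816
 -99.31619177]
(-126, -21, 105) [ 0.4536263  -0.08585053  0.08997317] [-17.40521108  13.65765615 112.00298672  -3.04101729  53.91731484
 -98.82522144]
(-126, 1, 19.5) [ 0.44495878 -0.0656299   0.00447317] [-15.24410088  20.12489999 119.37351158  -3.83305995  40.19739626
 -95.52467021]
(0, 1, 19.5) [ 0.56076789 -0.01598867  0.00447317] [ -7.10567334  27.19395103 105.14633776  -3.38112101  47.69596077
 -88.03105523]
A t 4.85 Pk [-124.3  -22.3  161.1] Fk [-0.   0.1  0.2]
B t 5.7 Pk [-125.3  -21.5  100.8] Fk [ 0.2  1.1 -0. ]
```

View pics/B_scene.png

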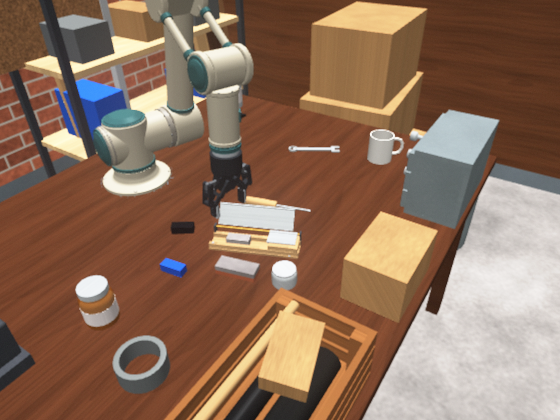

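View pics/B_wrist.png

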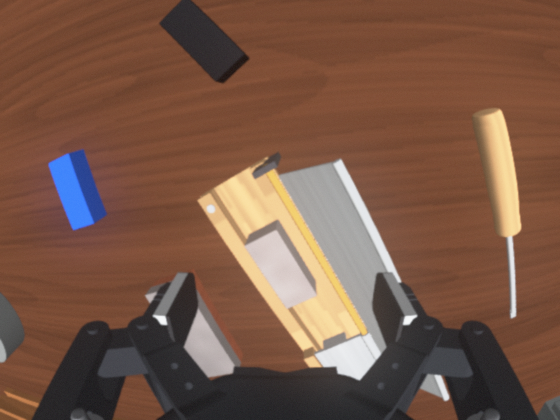

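```bash
python3 - <<'E'
from h import *
for w,v in [((-126,-21,78),.08),((-126,-6,42),.08),((-126,1,28),.08)]:
    manip.move_l(tcp(*w),v); st(w)
snap("C",("scene","wrist"))
E
```

```text
(-126, -21, 78) t 6.22 Pk [-126.   -21.5   78. ] Fk [-0.3 -2.3  1. ]
(-126, -6, 42) t 6.86 Pk [-126.1   -5.6   42.1] Fk [-0.5  0.7  2.8]
(-126, 1, 28) t 7.2 Pk [-126.1    1.5   28. ] Fk [0.1 1.1 2.8]
```

```bash
python3 - <<'E'
import cv2
c=cv2.imread("pics/C_scene.png")[150:290,150:330]; cv2.imwrite("pics/Cc.png",cv2.resize(c,None,fx=4.2,fy=4.2,interpolation=cv2.INTER_CUBIC))
E
```

```text
(no output)
```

View pics/Cc.png

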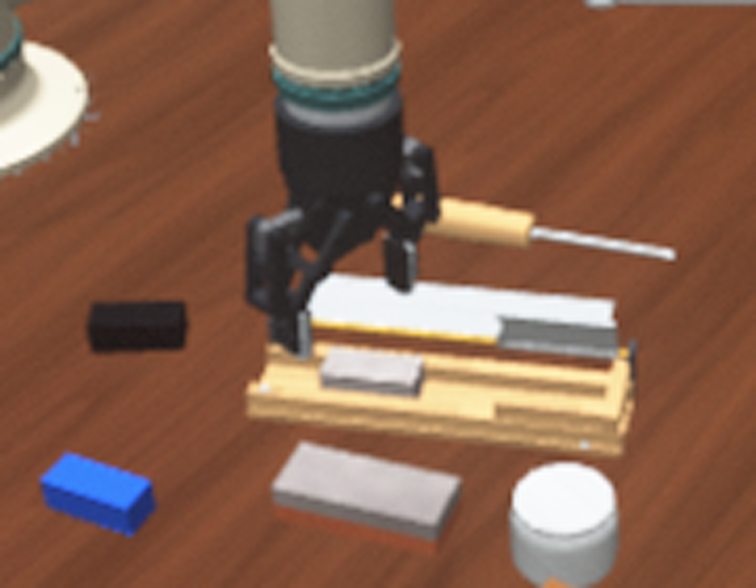

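View pics/C_wrist.png

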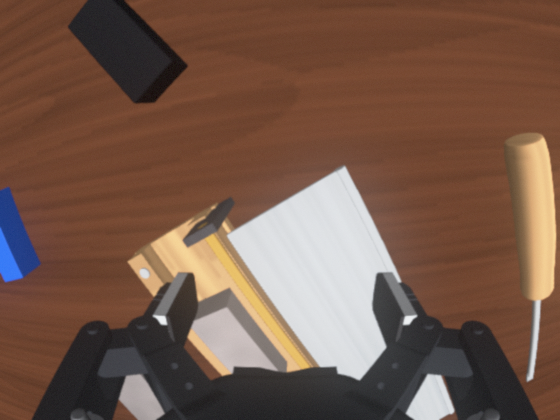

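```bash
python3 - <<'E'
from h import *
manip.move_l(tcp(-126,1,19.5),.06); manip.sleep(.3); st()
snap("D",("scene","wrist"))
c=cv2.imread("pics/D_scene.png")[170:280,190:320]; cv2.imwrite("pics/Dc.png",cv2.resize(c,None,fx=5,fy=5,interpolation=cv2.INTER_CUBIC))
cal=viewer.calibration("scene");M=cal["world_to_cam"]
def proj(k):
    w=RK@(np.array(k)/1e3)+[q[0],q[1],0]; p=M[:3,:3]@w+M[:3,3]; return np.array([cal["fx"]*p[0]/p[2]+cal["cx"],cal["fy"]*p[1]/p[2]+cal["cy"]])
for th in (1.0,1.1,1.2,1.3,1.4,1.5):
    e=[proj((x,30-44*np.cos(th)+1.5*np.sin(th),32+44*np.sin(th)+1.5*np.cos(th))) for x in (0,72)]
    s=th-.925
    t=[proj((x,30+62*np.cos(s),32-62*np.sin(s))) for x in (-140,60)]
    print(th,[np.round((v-[190,170])*5) for v in e+t])
E
```

```text
t 7.89 Pk [-126.     0.9   19.7] Fk [-0.8 -0.7  3.2]
1.0 [array([387., 271.]), array([529., 285.]), array([170., 216.]), array([528., 249.])]
1.1 [array([389., 263.]), array([530., 277.]), array([171., 226.]), array([528., 259.])]
1.2 [array([390., 256.]), array([531., 269.]), array([171., 236.]), array([527., 269.])]
1.3 [array([391., 249.]), array([532., 262.]), array([171., 247.]), array([527., 280.])]
1.4 [array([393., 243.]), array([534., 256.]), array([171., 257.]), array([526., 291.])]
1.5 [array([395., 237.]), array([535., 250.]), array([170., 268.]), array([525., 302.])]
```

View pics/Dc.png

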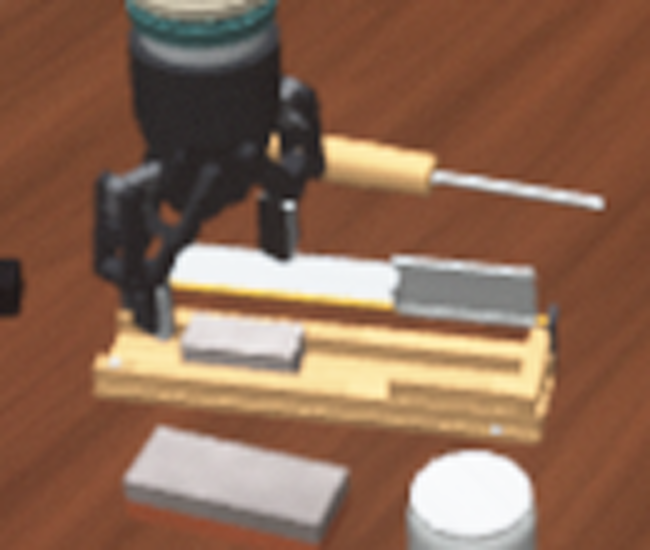

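View pics/D_wrist.png

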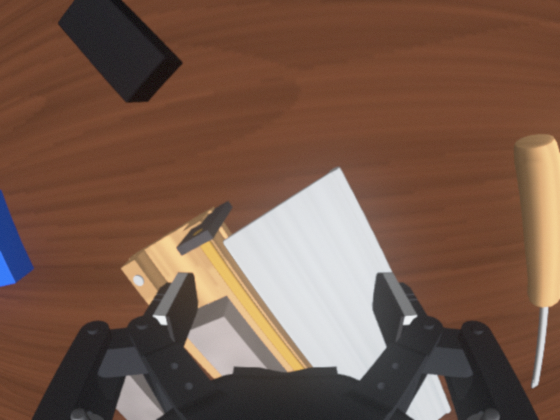

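```bash
sed -i 's/psi=np.radians(30)/psi=np.radians(33)/' h.py; python3 - <<'E'
from h import *
manip.move_l(tcp(-126,-1.5,18.5),.05,RT); manip.sleep(.2); st()
for x in (-110,-95,-75): manip.move_l(tcp(x,-1.5,18.5),.06); st(x)
snap("E")
c=cv2.imread("pics/E_scene.png")[170:280,190:320]; cv2.imwrite("pics/Ec.png",cv2.resize(c,None,fx=5,fy=5,interpolation=cv2.INTER_CUBIC))
E
```

```text
t 8.44 Pk [-126.7   -0.8   18.3] Fk [-2.5  2.   2.9]
-110 t 8.86 Pk [-108.    -2.2   18.8] Fk [1.1 2.3 2.9]
-95 t 9.26 Pk [-93.8  -1.8  18.6] Fk [1.7 1.9 3.2]
-75 t 9.74 Pk [-73.5  -1.8  18.6] Fk [0.8 1.1 3.4]
```

View pics/Ec.png

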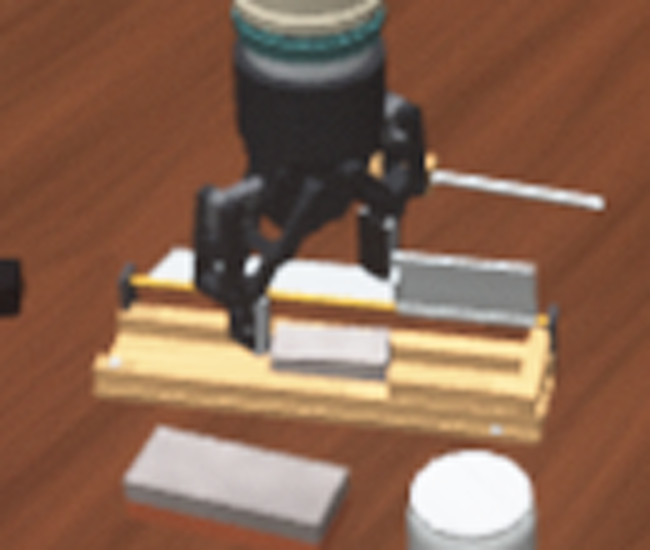

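```bash
python3 - <<'E'
from h import *
for x in (-62,-50,-38,-26,-16,-10,-7):
    manip.move_l(tcp(x,-1.5,18.5),.05); f=st(x)
    if abs(f[0])>9 or abs(f[1])>10 or f[2]<-5 or f[2]>12: print("STOP"); break
snap("F",("scene","wrist","top"))
c=cv2.imread("pics/F_scene.png")[170:280,190:320]; cv2.imwrite("pics/Fc.png",cv2.resize(c,None,fx=5,fy=5,interpolation=cv2.INTER_CUBIC))
E
```

```text
-62 t 10.2 Pk [-61.4  -1.6  18.5] Fk [0.  2.3 2.6]
-50 t 10.59 Pk [-48.9  -1.7  18.6] Fk [0.6 1.4 2.7]
-38 t 10.98 Pk [-36.9  -1.7  18.6] Fk [-0.2  2.4  2.8]
-26 t 11.38 Pk [-24.9  -1.7  18.6] Fk [1.3 1.7 3.8]
-16 t 11.72 Pk [-15.   -1.6  18.6] Fk [-0.7  2.3  3.5]
-10 t 11.99 Pk [-9.4 -1.5 18.5] Fk [-0.5  1.9  3.6]
-7 t 12.24 Pk [-6.9 -1.5 18.5] Fk [-1.4  2.6  3.1]
```

View pics/Fc.png

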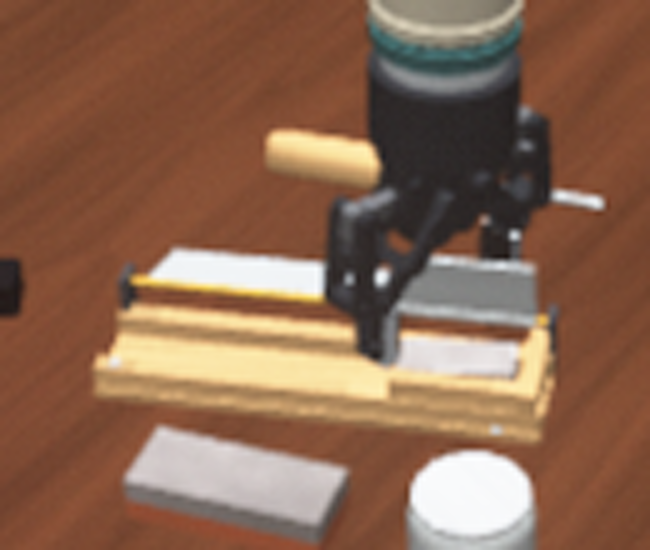

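```bash
python3 - <<'E'
from h import *
manip.sleep(.2); f0=st("base")
x=-7
while x<7:
    x+=1; manip.move_l(tcp(x,-1.5,18.5),.03); manip.sleep(.05); f=st(x)
    if f[0]-f0[0]<-8 or abs(f[1])>15: print("STOP"); break
snap("G",("scene",))
c=cv2.imread("pics/G_scene.png")[170:280,190:320]; cv2.imwrite("pics/Gc.png",cv2.resize(c,None,fx=5,fy=5,interpolation=cv2.INTER_CUBIC))
E
```

```text
base t 12.59 Pk [-6.9 -1.5 18.5] Fk [-1.   2.4  2. ]
-6 t 12.89 Pk [-6.4 -1.5 18.4] Fk [-3.   1.5  4.1]
-5 t 13.19 Pk [-5.1 -1.5 18.4] Fk [-2.2  1.7  3. ]
-4 t 13.49 Pk [-3.8 -1.5 18.5] Fk [-2.4  2.   2.8]
-3 t 13.79 Pk [-3.  -1.5 18.5] Fk [-3.3  2.8  4. ]
-2 t 14.09 Pk [-2.8 -1.4 18.4] Fk [-5.4  1.1  5.5]
-1 t 14.39 Pk [-2.6 -1.4 18.3] Fk [-7.3  0.3  5.5]
0 t 14.69 Pk [-2.5 -1.3 18.3] Fk [-9.4 -0.4  5.3]
STOP
```

View pics/Gc.png

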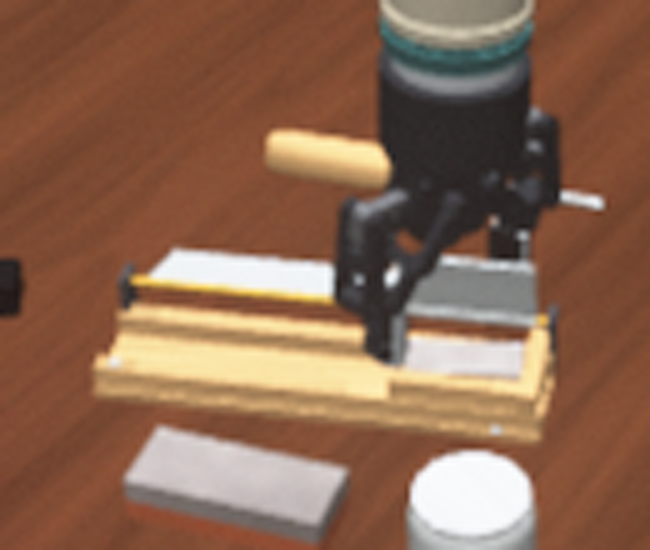

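```bash
python3 - <<'E'
from h import *
manip.move_l(tcp(-20,-1.5,18.5),.05); st(); manip.move_l(tcp(-75,-1.5,18.5),.1); manip.sleep(.1); st()
snap("H",("scene","wrist","top"))
c=cv2.imread("pics/H_scene.png")[170:280,190:320]; cv2.imwrite("pics/Hc.png",cv2.resize(c,None,fx=5,fy=5,interpolation=cv2.INTER_CUBIC))
cal=viewer.calibration("scene");M=cal["world_to_cam"]
def proj(k):
    w=RK@(np.array(k)/1e3)+[q[0],q[1],0]; p=M[:3,:3]@w+M[:3,3]; return np.array([cal["fx"]*p[0]/p[2]+cal["cx"],cal["fy"]*p[1]/p[2]+cal["cy"]])
for x in(4,7,10): print(x,[np.round((proj((xx,yy,28))-[190,170])*5) for xx,yy in((x,-13),(x,13),(x+60,13))])
E
```

```text
t 15.29 Pk [-19.6  -2.   18.8] Fk [1.7 0.3 3.4]
 t 16.09 Pk [-76.1  -0.9  18.1] Fk [-2.5  1.9  3.2]
4 [array([390., 362.]), array([399., 330.]), array([514., 341.])]
7 [array([396., 362.]), array([405., 330.]), array([520., 341.])]
10 [array([401., 363.]), array([411., 331.]), array([526., 342.])]
```

View pics/Hc.png

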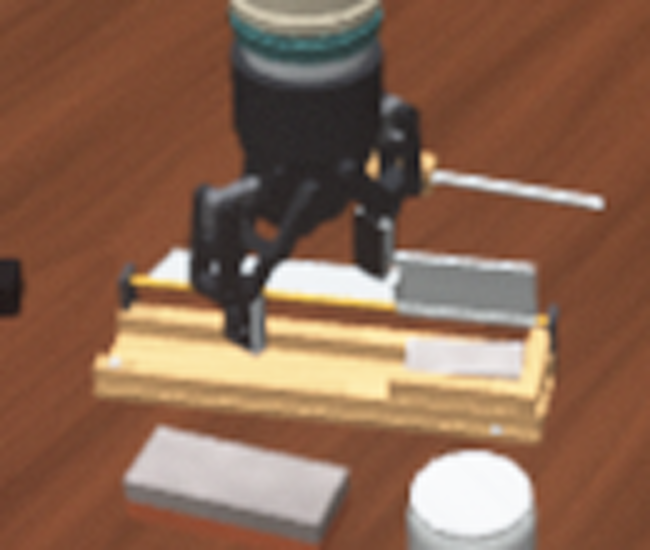

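```bash
python3 - <<'E'
from h import *
for w,v in [((-80,-6,42),.08),((-80,-22,78),.08),((-80,-22,105),.08),((-80,-22,180),.15)]:
    manip.move_l(tcp(*w),v); st(w)
manip.sleep(.3)
snap("I",("scene","wrist","top"))
c=cv2.imread("pics/I_scene.png")[170:280,190:320]; cv2.imwrite("pics/Ic.png",cv2.resize(c,None,fx=5,fy=5,interpolation=cv2.INTER_CUBIC))
E
```

```text
(-80, -6, 42) t 16.7 Pk [-78.5  -7.2  42.8] Fk [ 0.8 -0.5  2.2]
(-80, -22, 78) t 17.34 Pk [-80.  -21.9  77.8] Fk [ 1.3 -1.2  1.1]
(-80, -22, 105) t 17.83 Pk [-80.4 -21.5 104.8] Fk [ 0.6 -0.2 -1. ]
(-80, -22, 180) t 18.48 Pk [-80.7 -21.5 179.1] Fk [-0.2  0.7 -0.1]
```

View pics/Ic.png

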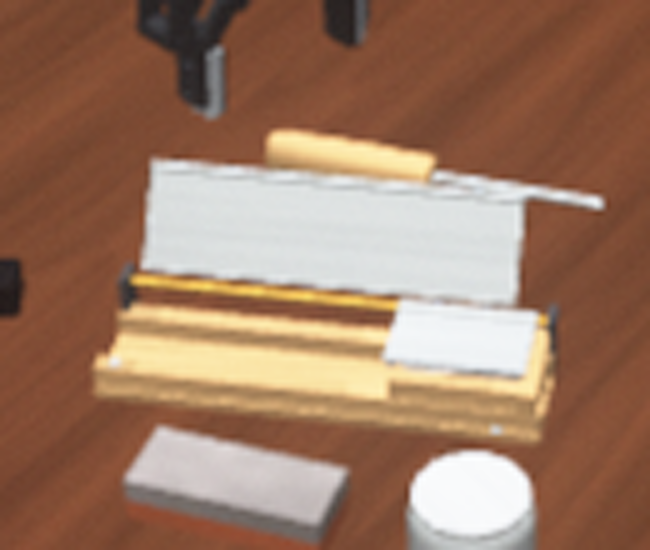

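View pics/I_wrist.png

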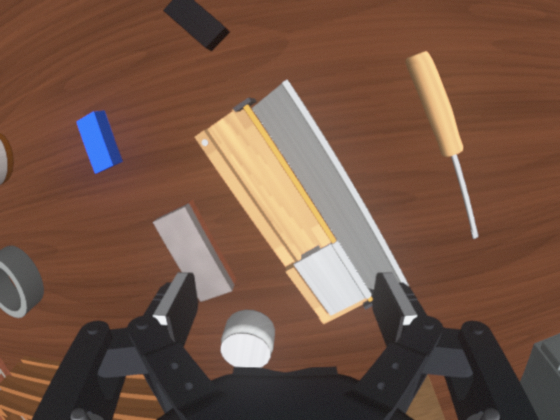

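The pictures show the cover shut over the stone, the trough's open part empty, and the robot clear at z ≈ 0.17 m. The bystanders are where they were, so I am handing in.

```bash
python3 - <<'E'
from h import *
st(); print(job.hand_in())
E
```

```text
t 18.93 Pk [-80.1 -21.9 179.7] Fk [ 0.2  0.  -0.7]
the job is handed in; nothing more can be done
None
```

The whetstone is in its keeper with the cover shut over it, and I handed the job in at about 19 s. The interface gave no verdict, so this rests on my own checks.

- **Finding things:** I located the keeper from the wrist camera. The fit residuals were within about 2 mm, and the top view agreed to about 6 mm at worst. I chose the plain grey bar in the trough over the blue, black and large two-layer stones.
- **Pushing:** I turned the open gripper about 33° so one finger held the thumb plate down while the other pushed the stone. The stone stalled against the end stop with about 8 N of extra force.
- **Releasing:** I drew the finger back out of the covered part before letting the plate up, and the cover closed.

**Last checks:**
- **Stone:** before release, the scene view showed it against the stop to within about 2 mm. I could not see it once the cover was shut.
- **Cover and robot:** the cover looked shut, the open trough was empty and the robot was clear of everything with no force at the wrist.
- **Other items:** those near the keeper looked unmoved in the pictures; I did not measure any of them.

One thing disagreed with my plan: my first press opened the cover only to about 1.2 rad instead of 1.35, because the fingertips sit a few millimetres higher than I assumed. I adjusted the pose to reach about 1.27 rad before pushing.

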